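Nest the blue angle in the bonding jig

ROBOT

A 6-joint arm with a two-finger parallel gripper is mounted at the origin on the work surface. World frame = base frame: x ahead of the robot, y to its left, z up, the work surface at z = 0. Lengths are in m, angles in rad, forces in N, time in s.
With the tool pointing down it reaches from about 0.35 to 0.775 m from the base axis. Payload 7.3 kg.
Tool frame: the origin (TCP) lies at the very end of the fingers, on their centre line; the grasp point (between the pads) lies 19 mm behind it (robot.pinch_z is the distance from the TCP to the grasp point, in m); z points along the fingers, y is the line along which they close (so a half turn about z gives the same grasp; the last joint's range is limited). The gripper opens to 92 mm and grips with 3 to 60 N. Pads are 19 mm wide; open, the fingers measure 130 mm over their backs; the gripper's body (75 mm by 190 mm) begins 47 mm behind the grasp point.
Start: joints at [-1.274, 0.342, 1.524, -0, 1.275, -0.146], TCP at [0.225, -0.474, 0.227] pointing down, gripper open.
Joint ranges: [-2.53, 2.53], [-0.77, 2.02], [0.04, 2.7], [-1, 4.14], [0.28, 2.66], [-3.11, 3.11]. Speed limits (rad/s): [2.57, 2.57, 3.14, 3.14, 3.14, 3.14].

INTERFACE

Orientations are given as [roll, pitch, yaw] about the fixed x, y, z axes, in that order (R = Rz(yaw) Ry(pitch) Rx(roll)).
In Python, from cell import robot gives the robot as it stands.
- The arm moves only by the tool move_arm, never from a script. Its argument "motion" is a list of rows, each a list of 6 numbers: the shift along the tool's x, y, z in units of 0.1 m (1.0 is 0.1 m), then the turn, a rotation vector about the tool's x, y, z in units of pi rad (1.0 is pi rad). In form: [[dx, dy, dz, rx, ry, rz], ...]. A call has 1 to 12 rows; each row is the pose to reach, as a shift and turn from the pose commanded when the call began, along the tool's axes at that moment, turning the shorter way round; what a row does not reach only later rows make up. A row lasts 1/8 s, in which the tool goes at most 62.5 mm and 10.7 degrees, less where a joint would pass 70% of its speed; a pose out of reach is approached as far as the arm can. A call with a number of a shift or a turn outside -1 to 1 is refused whole. A call with a gripper value outside its range is refused whole. "fingers" is the opening, from -1 (shut) to 1 (fully open), set as the call begins (left out, the last holds). The fingers move at their own pace and stop on an object; "newtons" is the grip in N (left out, the last holds). Time passes only in rows, so rows that repeat a pose let the fingers close. It gives the time, the measured TCP pose, the force, the opening and the grip force at its end, in the units of the state.
- robot.observe(): the state, without advancing time (a new reading comes with each control period).
- robot.read_camera(name): name is "side" or "top"; returns a dict with "image" (400x640x3 uint8, red, green, blue), "range_z" (400x640 float32, m along the optical axis (not along the pixel's ray), 0 where there is no reading), "vfov" (degrees; the focal length in pixels is half the picture's height over the tangent of half this angle, whatever the lens; pixels are square), "cx", "cy" (the principal point, pixels), "extrinsics" (4x4, takes a point from camera to world coordinates). Camera axes: x right, y up, looking along -z (the intrinsics and any distortion apply to the point x, -y, -z); pixel columns grow to the right and rows downward; lengths in m; the calibration is good to about 2 mm. A picture is of the moment at which its call begins.
- robot.hand_in(): hands the job in; it is judged then, once.
The state is a dict: "time": time; "qpos": joint angles; "qvel": joint speeds; "joint_efforts": joint torques, N m; "tool_pos": TCP position; "tool_rot": TCP orientation; "contact_force": force on the tool from outside, world axes, zero at the start; "torque": the same for the moment, N m; "opening": finger opening in m; "grip_force": force on a finger pad.
Only numpy, scipy, OpenCV 4.12 (cv2) and the standard library are available. Lean on these libraries where they do the work, as an engineer would, in place of code of your own. Each camera call takes 0.05 s, during which the arm holds its last target. There are 200 camera calls.

TASK

Pick up the blue angle bar, nest it into the silver angle in the bonding jig so that both its legs lie flat in the V, one leg under the yellow hold-down clip, and slide it along the V so that it pushes the red end slide fully home, then let go. Leave the other things on the bench where they are.

Things in the scene. Friction and masses are not known exactly. Their poses are not given: they have to be found in the camera images.
- blue_angle: Loose blue aluminium angle bar, two legs 60 mm wide, 8 mm thick, square to each other, 140 mm long, 270-440 g. Starts with one leg flat on the bench, one upright. Origin: its outer corner edge at mid-length. x along the flat leg (fills x 0 to 60, z 0 to 8 mm), at first roughly away from the robot; z along the upright leg (fills z 0 to 60, x 0 to 8); y along the bar (-70 to 70).
- seat: Fixed silver V (angle), legs 6 mm thick, rolled 25 deg. Origin on its inner corner line, 62 mm above the bench. y: level, along the V. x: up the shallow far leg's inner face (25 deg above level, away from the robot; x 0 to 72 mm). z: up the steep near leg's inner face (65 deg above level, leaning to the robot; only 28 mm tall). A nested bar's origin is on x = z = 0; its near leg stands 32 mm proud.
- v_open (a point): Open end of the silver V, on its inner corner line at y = +140 mm of seat (axes as seat). The V runs from here to a solid 40 mm tall end wall at y = -112 mm. The bar can be laid in from above only with its front end at y above -15 mm (its middle above 55 mm); then slide it towards -y. With the end slide home and the bar against it, the bar's origin is at y = -20 mm.
- clip (a point): Yellow fixed hold-down clip over the far leg; point at the middle of its finger's underside, x 53, y -32, z 10 mm of seat (axes as seat). Finger covers x 35 to 72, y -50 to -15, z 10 to 16 mm; its post begins at x = 63 mm. An 8 mm leg lying on the V's face passes below with 2 mm to spare, sliding along y.
- end_slide (a joint): Travel (m) of the red end slide, a 34 x 22 x 30 mm block in the V that moves along the V towards -y of seat. 0 = fully out, 0.025 = fully home against its hard stop. It drags with about 4 N of friction, stays where it is left and has no spring; at the hard stop it is rigid. Running into it at 40 mm/s can bump over 20 N for a moment.
- slide_face (a point): Centre of the red end slide's face that the end of the bar pushes; it lies at y = -65 mm of seat with the slide fully out and y = -90 mm fully home, 18 mm up the x and 17 mm up the z of seat.
- jig: The jig's black base plate, fixed to the bench, 120 x 270 x 12 mm; origin on the bench below the V's inner corner line; z up, y along the V, x away from the robot. The plate spans x -30 to 90 mm, y -125 to 145 mm.
- orange_guard: Bystander: orange plastic corner guard, legs 45 mm, 8 mm thick, 110 mm long, lying like the blue bar; origin at its outer corner, mid-length, axes as for the blue bar.
- cartridge_white: Bystander: white twin cartridge lying flat, 180 x 78 x 36 mm, long axis x; origin under its middle.
- cartridge_blue: Bystander: white and pale blue twin cartridge lying flat, 180 x 78 x 36 mm, long axis x; origin under its middle.
- sample_case_a: Bystander: closed sample case 130 x 90 x 26 mm; origin under its centre.
- sample_case_b: Bystander: closed sample case 130 x 90 x 26 mm; origin under its centre.
- test_disc: Bystander: aluminium disc, 90 mm across, 8 mm thick; origin under its centre.
- screwdriver: Bystander: screwdriver 180 mm long lying along its x, handle to -x; origin under its middle.

How it is judged:
By the outcome, as a careful person would: the job done as asked, in the order asked, and still so for the second after the job is handed in, with the robot touching nothing.
It also fails if it takes over 51 s, if anything falls off the work surface, if the arm or the gripper's body presses on something with over 40 N, if the wrist force passes 120 N, or if a joint passes its speed limit or range.

## Working session

There is one attempt and no reset: what is moved stays moved. The work goes in short steps, Python scripts to look and compute and a tool call to move; the robot and the scene stay as the last step left them, time stands still between calls to the robot, and variables do not carry over. Pictures are saved under pics/ and viewed, at most 10 in all, crops included, and the job is handed in when it is done.

Besides the shell and the picture viewer there is one more tool, called after "Emit:" by a JSON object that holds its "method" and its "body". move_arm: Moves the arm, as the interface text tells. Shifts and turns lie within -1 to 1; 1 stands for 0.1 m of shift or pi rad of turn. Its arguments: {"type":"object","properties":{"motion":{"type":"array"},"fingers":{"type":"number"},"newtons":{"type":"number"}},"required":["motion"]}

```bash
mkdir -p pics; ls; cat > h.py <<'E'
import numpy as np, cv2
from scipy.spatial.transform import Rotation as R
from cell import robot
def cam(n):
    c=robot.read_camera(n); return c
def points(c):
    """world point per pixel from range"""
    h,w=c['range_z'].shape; f=h/2/np.tan(np.radians(c['vfov'])/2)
    v,u=np.mgrid[:h,:w]; z=c['range_z']
    P=np.stack([(u-c['cx'])/f*z,-(v-c['cy'])/f*z,-z],-1)
    E=np.array(c['extrinsics']); return P@E[:3,:3].T+E[:3,3]
E
python3 - <<'E'
from h import *
for n in('top','side'):
    c=cam(n); cv2.imwrite(f'pics/{n}0.png',c['image'][...,::-1]); np.savez(f'{n}0.npz',**c)
    print({k:v for k,v in c.items() if k not in('image','range_z')}, (c['range_z']>0).mean())
print(robot.observe())
E
```

```text
pics
{'vfov': 45.616569715888616, 'cx': 314.49603338591373, 'cy': 198.03518024766007, 'extrinsics': array([[ 2.82857169e-02,  9.84657027e-01, -1.72193081e-01,
         2.77833186e-01],
       [-9.99588701e-01,  2.86772315e-02, -2.13977927e-04,
        -2.75813764e-02],
       [ 4.72732598e-03,  1.72128311e-01,  9.85063194e-01,
         1.51426406e+00],
       [ 0.00000000e+00,  0.00000000e+00,  0.00000000e+00,
         1.00000000e+00]])} 0.996
{'vfov': 45.64650884168443, 'cx': 325.8145779813506, 'cy': 194.32457818211333, 'extrinsics': array([[ 9.63408539e-01,  1.75099100e-01, -2.02939134e-01,
         2.16508037e-01],
       [-2.68035563e-01,  6.32070875e-01, -7.27078638e-01,
        -1.01035795e+00],
       [ 9.61100208e-04,  7.54868674e-01,  6.55875264e-01,
         9.48835964e-01],
       [ 0.00000000e+00,  0.00000000e+00,  0.00000000e+00,
         1.00000000e+00]])} 0.99594140625
{'time': 0.1, 'qpos': array([-1.27403105e+00,  3.42660704e-01,  1.52489766e+00,  3.57858833e-06,
        1.27538900e+00, -1.45979583e-01]), 'qvel': array([-0.0008503 , -0.00041199, -0.00278518,  0.00022108,  0.00226298,
        0.00011969]), 'joint_efforts': array([ 3.82853817e-03, -4.32003665e+01, -2.44696641e+01,  7.20972405e-02,
        5.25419530e-02, -4.64104096e-05]), 'tool_pos': array([ 0.22484891, -0.47402745,  0.2261188 ]), 'tool_rot': array([-3.14025285e+00, -2.00444769e-04,  4.42743678e-01]), 'contact_force': array([ 0.21703626, -0.30389399,  0.30167702]), 'torque': array([ 0.01625386, -0.00288742, -0.01518977]), 'grip_force': 0.0, 'opening': 0.09223116273304531}
```

View pics/top0.png

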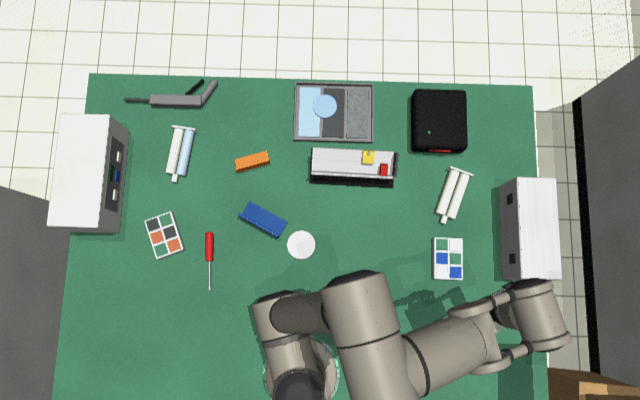

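View pics/side0.png

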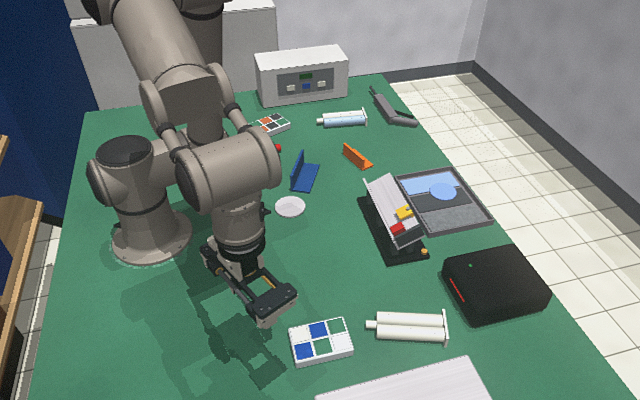

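Top view: blue bar at about (263,219), jig at (352,167) with the clip at (368,157), red slide at (384,169), open end on the left. The side view shows the bar's upright leg on the robot's side.

```bash
cat > m.py <<'E'
from h import *
def mask(c,lo,hi,roi=None):
    m=cv2.inRange(cv2.cvtColor(c['image'],cv2.COLOR_RGB2HSV),lo,hi)
    return m
def rect(p):
    (cx,cy),(w,h),a=cv2.minAreaRect(p[:,:2].astype(np.float32)*1000)
    return f'c({cx:.1f},{cy:.1f}) {w:.1f}x{h:.1f} a{a:.2f} z{p[:,2].mean()*1000:.1f}+-{p[:,2].std()*1000:.1f} n{len(p)}'
E
python3 - <<'E'
from m import *
for n in('top','side'):
    c=dict(np.load(n+'0.npz')); P=points(c)
    ok=c['range_z']>0
    t=ok&(abs(P[...,0]-.35)<.05)&(abs(P[...,1]+.05)<.1)
    b=(mask(c,(100,120,60),(130,255,255))>0)&ok&(P[...,2]<.09)&(P[...,2]>-.02)
    k,l,s,_=cv2.connectedComponentsWithStats(b.astype(np.uint8))
    for i in range(1,k):
        if s[i,4]<80: continue
        p=P[l==i]; print(n,'blue',rect(p))
        for lo,hi in((.0,.014),(.052,.07)):
            q=p[(p[:,2]>lo)&(p[:,2]<hi)]
            if len(q)>15: print('   ',lo,rect(q), np.percentile(q,[1,99],axis=0).round(4).tolist())
    for nm,lo,hi in(('red',(0,180,90),(6,255,255)),('yel',(20,150,120),(32,255,255)),('or',(8,170,120),(18,255,255))):
        b=(mask(c,lo,hi)>0)&ok&(P[...,2]<.16)
        k,l,s,_=cv2.connectedComponentsWithStats(b.astype(np.uint8))
        for i in range(1,k):
            if s[i,4]>30: print(n,nm,s[i].tolist(),rect(P[l==i]))
    # jig: points 10cm box
    b=ok&(P[...,0]>.38)&(P[...,0]<.62)&(P[...,1]<.05)&(P[...,1]>-.35)&(P[...,2]>.05)&(P[...,2]<.14)
    k,l,s,_=cv2.connectedComponentsWithStats(b.astype(np.uint8))
    for i in range(1,k):
        if s[i,4]>100: print(n,'jig',s[i].tolist(),rect(P[l==i]))
    g=(mask(c,(60,60,30),(90,255,255))>0)&ok
    print('bench z',np.median(P[g][:,2]),P[g][:,2].std())
E
```

```text
top blue c(469.4,137.2) 150.3x62.3 a62.40 z17.9+-19.0 n823
    0.0 c(474.3,135.4) 148.9x51.6 a62.33 z9.2+-2.9 n608 [[0.4246, 0.0675, 0.0019], [0.5191, 0.1974, 0.0138]]
    0.052 c(443.1,145.4) 138.4x7.9 a62.37 z61.4+-3.4 n122 [[0.4107, 0.0848, 0.0536], [0.4749, 0.2062, 0.0689]]
top blue c(360.0,-427.3) 31.4x30.5 a0.21 z28.8+-3.1 n106
top blue c(318.3,-468.5) 30.8x35.9 a1.47 z28.8+-3.3 n121
top red [380, 164, 7, 11, 66] c(621.6,-234.7) 33.3x19.8 a1.53 z102.0+-5.2 n66
top red [205, 233, 8, 28, 192] c(375.4,299.1) 84.7x22.7 a4.40 z25.2+-3.7 n192
top yel [363, 151, 11, 12, 110] c(660.2,-187.2) 32.0x36.6 a89.07 z101.6+-4.9 n110
top or [235, 152, 34, 18, 324] c(654.5,179.8) 44.8x107.9 a16.42 z19.4+-16.4 n324
top jig [311, 169, 86, 10, 497] c(607.7,-144.1) 260.1x24.5 a89.87 z82.0+-12.6 n497
bench z 0.0017941771840643828 0.022910105493152963
side blue c(-446.8,1126.2) 439.7x47.2 a53.83 z34.6+-31.7 n2257
    0.0 c(-447.7,1127.9) 430.5x32.1 a54.03 z6.8+-4.2 n284 [[-0.5748, 0.9521, 0.0001], [-0.3284, 1.297, 0.0138]]
    0.052 c(-445.6,1130.9) 423.7x31.3 a56.47 z60.9+-5.2 n360 [[-0.5565, 0.9613, 0.0522], [-0.329, 1.3022, 0.0698]]
side blue c(482.0,167.5) 222.8x67.2 a66.04 z16.9+-18.5 n660
    0.0 c(482.7,167.2) 223.3x66.5 a66.58 z7.8+-2.1 n512 [[0.4155, 0.063, 0.0015], [0.5192, 0.2008, 0.0128]]
    0.052 c(443.8,143.8) 140.3x10.5 a62.26 z59.4+-2.6 n88 [[0.4131, 0.0823, 0.0526], [0.4752, 0.204, 0.0632]]
side blue c(361.0,-426.2) 35.5x37.1 a2.22 z26.7+-1.8 n211
side blue c(319.1,-466.2) 37.9x35.3 a86.86 z26.5+-1.5 n236
side red [390, 222, 14, 11, 74] c(617.5,-236.5) 21.1x27.3 a84.37 z98.8+-4.4 n74
side yel [396, 204, 18, 16, 141] c(685.8,-136.2) 159.7x44.9 a63.99 z96.4+-14.5 n141
side or [344, 143, 29, 27, 138] c(657.2,191.9) 56.2x143.1 a18.57 z21.0+-18.2 n138
side jig [363, 178, 41, 72, 472] c(608.1,-145.7) 262.9x23.7 a89.99 z82.2+-14.1 n472
bench z -0.00017587321984502413 0.032463939851252094
```

```bash
python3 - <<'E'
from m import *
for n in('top','side'):
    c=dict(np.load(n+'0.npz')); P=points(c); ok=c['range_z']>0
    hsv=cv2.cvtColor(c['image'],cv2.COLOR_RGB2HSV)
    g=ok&(abs(P[...,0]-.55)<.04)&(abs(P[...,1]-.02)<.05)&(abs(P[...,2])<.03); print(n,'bench',np.median(P[g][:,2]),P[g][:,2].std())
    b=ok&(P[...,0]>.54)&(P[...,0]<.72)&(P[...,1]<.05)&(P[...,1]>-.35)&(P[...,2]>.045)&(P[...,2]<.13)
    print('V',rect(P[b]))
    s=b&(hsv[...,1]<60)
    # far-leg face: central region
    q=P[s&(P[...,0]>.61)&(P[...,0]<.65)&(P[...,1]>-.15)&(P[...,1]<-.03)]
    A=np.c_[q[:,:2]-[.6,-.15],np.ones(len(q))]
    k=np.linalg.lstsq(A,q[:,2],rcond=None)[0]
    print('far plane',k,len(q),'tan25',np.tan(np.radians(25)),'x0 from slope25', np.median(q[:,0]-(q[:,2]-.062)/np.tan(np.radians(25))))
    # per y slices: near edge and far edge x
    for y in np.arange(-.25,.0,.04):
        w=P[s&(abs(P[...,1]-y)<.02)]
        if len(w)>10:
            h=w[w[:,0]<.61]; i=h[:,2].argmax() if len(h) else 0
            print(f'{y:.2f} x {np.percentile(w[:,0],2):.4f} {np.percentile(w[:,0],98):.4f} ztopnear',np.round(h[i],4) if len(h) else '')
    for nm,lo,hi in(('red',(0,180,90),(6,255,255)),('yel',(20,150,120),(32,255,255))):
        w=P[(mask(c,lo,hi)>0)&b]; print(nm,np.percentile(w,[3,50,97],axis=0).round(4).tolist())
im=np.load('top0.npz')['image'][135:200,295:410]; im2=np.load('side0.npz')['image'][165:270,350:440]
a=cv2.resize(im,None,fx=5,fy=5); b=cv2.resize(im2,None,fx=4,fy=4); 
o=np.zeros((325,575+0,3),np.uint8); cv2.imwrite('pics/crop1.png',np.hstack([a[:325,:440*1],cv2.resize(b,(345,325))])[...,::-1])
E
```

```text
top bench 0.0020729552295234432 0.003445952849886173
V c(644.1,-183.7) 113.9x345.8 a6.25 z83.3+-12.6 n2342
far plane [ 0.28906163 -0.00948602  0.06348983] 483 tan25 0.4663076581549986 x0 from slope25 0.6104437617081875
-0.25 x 0.5962 0.6761 ztopnear [ 0.6077 -0.2661  0.108 ]
-0.21 x 0.5978 0.6784 ztopnear [ 0.5988 -0.2067  0.0984]
-0.17 x 0.5985 0.6800 ztopnear [ 0.5984 -0.1855  0.0973]
-0.13 x 0.5997 0.6798 ztopnear [ 0.6002 -0.1154  0.0942]
-0.09 x 0.6017 0.6816 ztopnear [ 0.6021 -0.0817  0.095 ]
-0.05 x 0.6025 0.6836 ztopnear [ 0.6011 -0.0481  0.0954]
-0.01 x 0.6022 0.6830 ztopnear [ 0.6011 -0.0298  0.0929]
red [[0.6058, -0.2435, 0.0923], [0.6175, -0.2338, 0.1026], [0.6329, -0.2251, 0.1113]]
yel [[0.6431, -0.2021, 0.0931], [0.6566, -0.1852, 0.1011], [0.6758, -0.1715, 0.1099]]
side bench 5.189097696034484e-05 0.002212965831446235
V c(643.8,-181.4) 113.8x348.3 a6.23 z83.1+-14.6 n2250
far plane [ 0.46281993 -0.01371167  0.05476359] 425 tan25 0.4663076581549986 x0 from slope25 0.617609193840539
-0.25 x 0.5968 0.6749 ztopnear [ 0.6063 -0.2679  0.1037]
-0.21 x 0.5981 0.6781 ztopnear [ 0.6026 -0.2261  0.0924]
-0.17 x 0.5998 0.6726 ztopnear [ 0.6009 -0.1876  0.0925]
-0.13 x 0.6011 0.6805 ztopnear [ 0.6034 -0.1284  0.0895]
-0.09 x 0.6021 0.6817 ztopnear [ 0.6029 -0.1062  0.0888]
-0.05 x 0.6034 0.6816 ztopnear [ 0.605  -0.0591  0.0894]
-0.01 x 0.6044 0.6826 ztopnear [ 0.6039 -0.0192  0.0873]
red [[0.6048, -0.2466, 0.0915], [0.6171, -0.2371, 0.0991], [0.6309, -0.2271, 0.1056]]
yel [[0.6421, -0.2052, 0.0917], [0.6562, -0.1915, 0.0988], [0.6727, -0.1716, 0.1064]]
```

View pics/crop1.png

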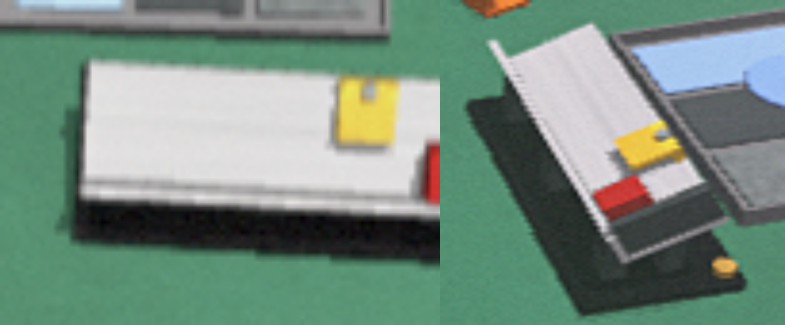

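The crop confirms an empty V, slide out, clip over the far leg; the V is yawed about -1.8° with its corner line through (0.616, -0.154). The bar has yaw -27.6°, leg centre (0.4433, 0.1446).

Emit:
{"method": "move_arm", "body": {"motion": [[0.3,-0.3,0,0,0,0],[0.6,-0.6,0,0,0,0],[0.9,-0.9,0,0,0,0],[1,-1,0,0,0,0]], "fingers": 1}}

```text
time: 0.6
tool_pos: [0.2728, -0.3393, 0.2266]
tool_rot: [-3.141, -0.0, 0.445]
contact_force: [0.3, -0.6, -0.1]
opening: 0.0919
grip_force: 0.0
```

Emit:
{"method": "move_arm", "body": {"motion": [[0.3,-0.3,0,0,0,0],[0.6,-0.6,0,0,0,0],[0.9,-0.9,0,0,0,0],[1,-1,0,0,0,0]]}}

```text
time: 1.1
tool_pos: [0.3204, -0.2071, 0.2268]
tool_rot: [3.141, 0.0, 0.445]
contact_force: [0.5, -0.2, -0.1]
opening: 0.0916
grip_force: 0.0
```

Emit:
{"method": "move_arm", "body": {"motion": [[0.3,-0.3,0,0,0,0],[0.6,-0.6,0,0,0,0],[0.9,-0.9,0,0,0,0],[1,-1,0,0,0,0]]}}

```text
time: 1.6
tool_pos: [0.3684, -0.0741, 0.2267]
tool_rot: [3.141, -0.0, 0.445]
contact_force: [-0.3, -0.3, 0.2]
opening: 0.092
grip_force: 0.0
```

Emit:
{"method": "move_arm", "body": {"motion": [[0.3,-0.3,0,0,0,0],[0.6,-0.6,0,0,0,0],[0.9,-0.9,0,0,0,0],[1,-1,0,0,0,0],[1,-1,0,0,0,0]]}}

```text
time: 2.22
tool_pos: [0.4154, 0.058, 0.2264]
tool_rot: [3.141, 0.001, 0.444]
contact_force: [0.0, -0.5, 0.4]
opening: 0.0917
grip_force: 0.0
```

```bash
cat > g.py <<'E'
from m import *
def pose(): 
    s=robot.observe(); return np.array(s['tool_pos']),R.from_euler('xyz',s['tool_rot']),s
def row(p,rot):
    """move row from the current pose to world pose"""
    p0,r0,s=pose(); rel=r0.inv()*rot
    print('t',round(s['time'],2),'p',p0.round(4),'rpy deg',r0.as_euler('xyz',degrees=True).round(2),'F',np.round(s['contact_force'],1),'open',round(s['opening'],4),'grip',round(s['grip_force'],1))
    print('row',(r0.inv().apply(np.array(p)-p0)/.1).round(3).tolist()+(rel.as_rotvec()/np.pi).round(4).tolist())
down=lambda yawdeg: R.from_euler('xyz',[180,0,yawdeg],degrees=True)
# seat frame
SY=-0.031; S0=np.array([.616,-.154,.062])
RS=R.from_euler('xyz',[0,-25,np.degrees(SY)],degrees=True)
# tool in seat: tool z=-seat z, tool y=+seat x, tool x=+seat y
RT=RS*R.from_matrix(np.array([[0,1,0],[1,0,0],[0,0,-1.]]))
def seat(x,y,z): return S0+RS.apply([x,y,z])
E
python3 -c "
from g import *
row([.4433,.1446,.15],down(62.4)); print(RT.as_euler('xyz',degrees=True))"
```

```text
t 2.23 p [0.4154 0.058  0.2264] rpy deg [1.7997e+02 4.0000e-02 2.5440e+01] F [ 0.  -0.5  0.4] open 0.0917 grip 0.0
row [0.625, -0.662, 0.764, 0.0001, 0.0003, -0.2053]
[1.55000000e+02 1.27222187e-14 8.82238308e+01]
```

Emit:
{"method": "move_arm", "body": {"motion": [[0.2,-0.2,0.2,0,0,-0.05],[0.4,-0.4,0.4,0,0,-0.1],[0.6,-0.6,0.6,0,0,-0.15],[0.625,-0.662,0.764,0,0,-0.205],[0.625,-0.662,0.764,0,0,-0.205],[0.625,-0.662,0.764,0,0,-0.205]]}}

```text
time: 2.98
tool_pos: [0.4436, 0.1438, 0.1509]
tool_rot: [3.141, -0.0, 1.082]
contact_force: [0.4, 0.0, 0.4]
opening: 0.092
grip_force: 0.0
```

```bash
python3 -c "
from g import *
row([.4433,.1446,.034],down(62.4))
c=cam('side'); cv2.imwrite('pics/s1.png',cv2.resize(c['image'][60:260,200:400],(600,600))[...,::-1])
"
```

```text
t 2.98 p [0.4436 0.1438 0.1509] rpy deg [ 1.7995e+02 -1.0000e-02  6.2010e+01] F [0.4 0.  0.4] open 0.092 grip 0.0
row [0.005, -0.007, 1.169, 0.0003, -0.0, -0.0022]
```

View pics/s1.png

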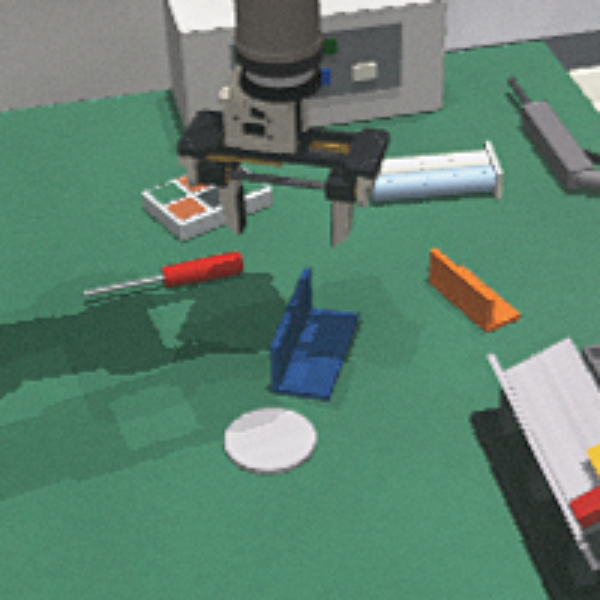

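The view shows the open gripper directly above the bar's upright leg, closing across it. Next I descend and grip.

Emit:
{"method": "move_arm", "body": {"motion": [[0,0,0.3,0,0,0],[0,0,0.6,0,0,0],[0,0,0.8,0,0,-0.002],[0,0,0.9,0,0,-0.002],[0,0,0.9,0,0,-0.002]]}}

```text
time: 3.65
tool_pos: [0.4433, 0.1447, 0.0605]
tool_rot: [3.141, 0.0, 1.092]
contact_force: [-0.0, 0.5, 0.4]
opening: 0.092
grip_force: 0.0
```

Emit:
{"method": "move_arm", "body": {"motion": [[0,0,0.15,0,0,0],[0,0,0.27,0,0,0],[0,0,0.27,0,0,0],[0,0,0.27,0,0,0]]}}

```text
time: 4.15
tool_pos: [0.4435, 0.145, 0.0337]
tool_rot: [3.141, -0.0, 1.093]
contact_force: [0.6, -1.1, -0.3]
opening: 0.0915
grip_force: 0.0
```

Emit:
{"method": "move_arm", "body": {"motion": [[0,0,0,0,0,0],[0,0,0,0,0,0],[0,0,0,0,0,0],[0,0,0,0,0,0],[0,0,0,0,0,0],[0,0,0,0,0,0]], "fingers": -1, "newtons": 30}}

```text
time: 4.9
tool_pos: [0.4431, 0.145, 0.0333]
tool_rot: [3.142, 0.0, 1.093]
contact_force: [-0.2, 0.3, -0.0]
opening: 0.0367
grip_force: 0.0
```

Emit:
{"method": "move_arm", "body": {"motion": [[0,0,0,0,0,0],[0,0,0,0,0,0],[0,0,0,0,0,0],[0,0,0,0,0,0],[0,0,0,0,0,0],[0,0,0,0,0,0]]}}

```text
time: 5.65
tool_pos: [0.4429, 0.1451, 0.0333]
tool_rot: [-3.141, 0.0, 1.093]
contact_force: [-1.4, 1.7, 1.2]
opening: 0.0079
grip_force: 30.0
```

Emit:
{"method": "move_arm", "body": {"motion": [[0,0,-0.1,0,0,0],[0,0,-0.4,0,0,0],[0,0,-0.7,0,0,0],[0,0,-1,0,0,0],[0,0,-1,0,0,0]]}}

```text
time: 6.28
tool_pos: [0.4446, 0.1452, 0.1354]
tool_rot: [3.137, -0.003, 1.093]
contact_force: [0.1, -0.7, -3.2]
opening: 0.0081
grip_force: 30.0
```

```bash
python3 -c "
from g import *
print(seat(4,0,0)-S0)
row(seat(.054,.072,.034+.05),RT)
c=cam('top'); P=points(c); b=(mask(c,(100,120,50),(130,255,255))>0)&(P[...,2]>.05)&(abs(P[...,1]-.15)<.12)
print(rect(P[b]))
np.savez('t1.npz',**c)
"
```

```text
[ 3.62348936 -0.11236417  1.69047305]
t 6.28 p [0.4446 0.1452 0.1354] rpy deg [ 1.7974e+02 -1.7000e-01  6.2630e+01] F [ 0.1 -0.7 -3.2] open 0.0081 grip 30.0
row [-1.161, 2.709, -0.247, -0.1349, 0.0304, -0.14]
c(445.4,89.8) 50.5x70.4 a74.15 z123.5+-45.4 n286
```

Emit:
{"method": "move_arm", "body": {"motion": [[-0.1,0.25,-0.15,0,0,0],[-0.2,0.5,-0.3,0,0,0],[-0.3,0.75,-0.4,0,0,0],[-0.4,0.95,-0.4,0,0,0],[-0.4,0.95,-0.4,0,0,0]]}}

```text
time: 6.95
tool_pos: [0.509, 0.0647, 0.1717]
tool_rot: [-3.14, 0.001, 1.091]
contact_force: [-0.9, 1.1, -3.5]
opening: 0.0078
grip_force: 30.0
```

Emit:
{"method": "move_arm", "body": {"motion": [[-0.1,0.25,0,-0.03,0.007,-0.03],[-0.2,0.5,0,-0.06,0.014,-0.06],[-0.3,0.7,0,-0.09,0.021,-0.09],[-0.4,0.9,0,-0.12,0.028,-0.12],[-0.4,0.9,0,-0.135,0.03,-0.14],[-0.4,0.9,0,-0.135,0.03,-0.14]]}}

```text
time: 7.7
tool_pos: [0.5685, -0.0105, 0.1716]
tool_rot: [2.715, 0.001, 1.539]
contact_force: [-0.3, 0.5, -2.5]
opening: 0.0082
grip_force: 30.0
```

```bash
python3 -c "
from g import *
row(seat(.054,.072,.034+.05),RT)"
```

```text
t 7.7 p [ 0.5685 -0.0105  0.1716] rpy deg [1.5557e+02 4.0000e-02 8.8160e+01] F [-0.3  0.5 -2.5] open 0.0082 grip 30.0
row [-0.699, 0.551, 0.368, -0.0032, 0.0004, -0.0002]
```

Emit:
{"method": "move_arm", "body": {"motion": [[-0.25,0.2,0.1,0,0,0],[-0.5,0.4,0.2,0,0,0],[-0.7,0.55,0.35,-0.003,0,0],[-0.7,0.55,0.37,-0.003,0,0],[-0.7,0.55,0.37,-0.003,0,0]]}}

```text
time: 8.32
tool_pos: [0.6331, -0.0821, 0.1618]
tool_rot: [2.704, 0.001, 1.54]
contact_force: [0.0, 0.1, -3.1]
opening: 0.0075
grip_force: 30.0
```

```bash
python3 -c "
from g import *
row(seat(.014,.072,.034+.01),RT)
for n in('top','side'):
    c=cam(n); np.savez(n+'2.npz',**c)
    P=points(c); ok=c['range_z']>0
    b=(mask(c,(100,110,40),(130,255,255))>0)&ok&(abs(P[...,0]-.64)<.1)&(abs(P[...,1]+.08)<.12)&(P[...,2]>.08)
    p=P[b]; q=(RS.inv().apply(p-S0)*1000); print(n,len(q)); 
    for a in range(3): print(np.percentile(q[:,a],[2,10,50,90,98]).round(1))
    f=q[(q[:,0]>15)&(q[:,2]<75)]; print('floor pts',len(f),np.polyfit(f[:,0],f[:,2],1).round(3), f[:,2].mean().round(1))
a=np.load('top2.npz')['image'][120:220,280:420];b=np.load('side2.npz')['image'][100:260,320:460]
cv2.imwrite('pics/c2.png',np.hstack([cv2.resize(a,(420,300)),cv2.resize(b,(350,400))[:300]])[...,::-1])
"
```

```text
t 8.32 p [ 0.6331 -0.0821  0.1618] rpy deg [1.5493e+02 5.0000e-02 8.8210e+01] F [ 0.   0.1 -3.1] open 0.0075 grip 30.0
row [-0.004, -0.417, 0.401, 0.0004, 0.0003, 0.0]
top 620
[ 57.8  60.8  86.8 108.3 123.1]
[  5.3  11.8  79.4 134.6 140.8]
[ 55.2  57.4  61.6 109.5 193.8]
floor pts 515 [-2.400e-02  6.314e+01] 61.0
side 703
[ 55.3  58.9  87.6 107.9 112. ]
[  2.4   6.9  52.  116.4 137.1]
[ 54.4  56.3  59.1 107.5 112. ]
floor pts 612 [-1.6000e-02  6.0181e+01] 58.7
```

View pics/c2.png

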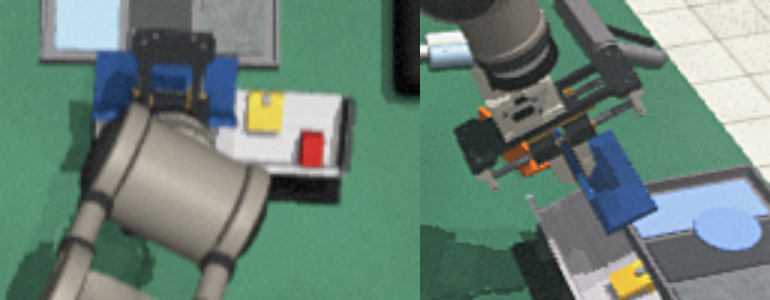

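The bar hangs over the open half of the V at the right tilt, clear of the clip (top crop ~(265,112)). Lowering along the bisector.

Emit:
{"method": "move_arm", "body": {"motion": [[0,-0.1,0.1,0,0,0],[0,-0.2,0.2,0,0,0],[0,-0.3,0.3,0,0,0],[0,-0.38,0.36,0,0,0],[0,-0.42,0.4,0,0,0],[0,-0.42,0.4,0,0,0]]}}

```text
time: 9.18
tool_pos: [0.6127, -0.0826, 0.1084]
tool_rot: [2.702, 0.002, 1.539]
contact_force: [0.6, -0.4, -2.8]
opening: 0.0077
grip_force: 30.0
```

Emit:
{"method": "move_arm", "body": {"motion": [[0,-0.02,0.02,0,0,0],[0,-0.04,0.04,0,0,0],[0,-0.05,0.05,0,0,0],[0,-0.06,0.06,0,0,0],[0,-0.06,0.06,0,0,0]]}}

```text
time: 9.8
tool_pos: [0.61, -0.0825, 0.1006]
tool_rot: [2.701, 0.002, 1.539]
contact_force: [-0.0, -0.5, -3.3]
opening: 0.0078
grip_force: 30.0
```

```bash
python3 -c "
from g import *
row(seat(.004,.072,.034),RT)"
```

```text
t 9.8 p [ 0.61   -0.0825  0.1006] rpy deg [1.5478e+02 1.2000e-01 8.8200e+01] F [-0.  -0.5 -3.3] open 0.0078 grip 30.0
row [0.007, -0.049, 0.045, 0.0012, 0.0006, 0.0002]
```

Emit:
{"method": "move_arm", "body": {"motion": [[0,0,0.01,0.001,0,0],[0,0,0.02,0.001,0,0],[0,0,0.03,0.001,0,0],[0,0,0.03,0.001,0,0]]}}

```text
time: 10.3
tool_pos: [0.6113, -0.0825, 0.0979]
tool_rot: [2.705, 0.002, 1.54]
contact_force: [0.6, 0.5, -2.0]
opening: 0.0081
grip_force: 30.0
```

Emit:
{"method": "move_arm", "body": {"motion": [[0,0,0.005,0,0,0],[0,0,0.01,0,0,0],[0,0,0.01,0,0,0]]}}

```text
time: 10.68
tool_pos: [0.6117, -0.0825, 0.0971]
tool_rot: [2.704, 0.002, 1.54]
contact_force: [0.1, 0.1, -2.5]
opening: 0.0079
grip_force: 30.0
```

Emit:
{"method": "move_arm", "body": {"motion": [[0,0,0.005,0,0,0],[0,0,0.01,0,0,0],[0,0,0.01,0,0,0]]}}

```text
time: 11.05
tool_pos: [0.612, -0.0827, 0.0966]
tool_rot: [2.704, 0.002, 1.539]
contact_force: [-5.1, -1.2, 2.5]
opening: 0.0076
grip_force: 30.0
```

Emit:
{"method": "move_arm", "body": {"motion": [[0,-0.01,0,0,0,0],[0,-0.02,0,0,0,0],[0,-0.03,0,0,0,0],[0,-0.03,0,0,0,0]]}}

```text
time: 11.55
tool_pos: [0.6104, -0.0828, 0.0959]
tool_rot: [2.702, 0.003, 1.539]
contact_force: [1.5, -0.3, 5.4]
opening: 0.008
grip_force: 30.0
```

Emit:
{"method": "move_arm", "body": {"motion": [[0,-0.005,0,0,0,0],[0,-0.01,0,0,0,0],[0,-0.01,0,0,0,0]]}}

```text
time: 11.92
tool_pos: [0.6096, -0.0828, 0.0955]
tool_rot: [2.702, 0.003, 1.539]
contact_force: [0.8, -0.3, 5.7]
opening: 0.0077
grip_force: 30.0
```

Emit:
{"method": "move_arm", "body": {"motion": [[0,-0.005,0,0,0,0],[0,-0.01,0,0,0,0],[0,-0.01,0,0,0,0]]}}

```text
time: 12.3
tool_pos: [0.6086, -0.0828, 0.095]
tool_rot: [2.702, 0.003, 1.539]
contact_force: [0.7, -1.1, 4.6]
opening: 0.0079
grip_force: 30.0
```

Emit:
{"method": "move_arm", "body": {"motion": [[0,-0.005,0,0,0,0],[0,-0.01,0,0,0,0],[0,-0.01,0,0,0,0]]}}

```text
time: 12.68
tool_pos: [0.6078, -0.0828, 0.0946]
tool_rot: [2.702, 0.003, 1.539]
contact_force: [0.8, -0.1, 5.7]
opening: 0.0079
grip_force: 30.0
```

Emit:
{"method": "move_arm", "body": {"motion": [[0,-0.005,0,0,0,0],[0,-0.01,0,0,0,0],[0,-0.01,0,0,0,0]]}}

```text
time: 13.05
tool_pos: [0.6069, -0.0828, 0.0942]
tool_rot: [2.702, 0.003, 1.539]
contact_force: [0.9, -0.7, 5.5]
opening: 0.0079
grip_force: 30.0
```

```bash
python3 -c "
from g import *
row(seat(.004,.072,.0333),RT)"
```

```text
t 13.05 p [ 0.6069 -0.0828  0.0942] rpy deg [154.79   0.16  88.17] F [ 0.9 -0.7  5.5] open 0.0079 grip 30.0
row [0.011, 0.006, 0.007, 0.0012, 0.0009, 0.0001]
```

Emit:
{"method": "move_arm", "body": {"motion": [[0,-0.005,0,0,0,0],[0,-0.01,0,0,0,0],[0,-0.01,0,0,0,0]]}}

```text
time: 13.42
tool_pos: [0.6063, -0.0828, 0.094]
tool_rot: [2.701, 0.003, 1.539]
contact_force: [3.0, -0.6, 4.9]
opening: 0.0078
grip_force: 30.0
```

Emit:
{"method": "move_arm", "body": {"motion": [[0,-0.005,0,0,0,0],[0,-0.01,0,0,0,0],[0,-0.01,0,0,0,0]]}}

```text
time: 13.8
tool_pos: [0.606, -0.0828, 0.0938]
tool_rot: [2.7, 0.004, 1.539]
contact_force: [6.0, 1.2, 4.9]
opening: 0.0076
grip_force: 30.0
```

Emit:
{"method": "move_arm", "body": {"motion": [[0,0,0,0,0,0],[0,0,0,0,0,0],[0,0,0,0,0,0],[0,0,0,0,0,0]], "fingers": -0.5}}

```text
time: 14.3
tool_pos: [0.6036, -0.0822, 0.0919]
tool_rot: [2.706, 0.002, 1.54]
contact_force: [-0.0, 0.1, -0.1]
opening: 0.0232
grip_force: 0.0
```

```bash
cat > chk.py <<'E'
from g import *
import sys
t=sys.argv[1]; ims=[]
for n in('top','side'):
    c=cam(n); P=points(c); ok=c['range_z']>0
    b=(mask(c,(100,110,40),(130,255,255))>0)&ok&(abs(P[...,0]-.63)<.08)&(abs(P[...,1]+.12)<.2)&(P[...,2]>.05)
    q=RS.inv().apply(P[b]-S0)*1000
    print(n,'y',np.percentile(q[:,1],[1,3,50,97,99]).round(1),'x',np.percentile(q[:,0],[2,98]).round(1))
    f=q[(q[:,0]>18)&(q[:,0]<56)&(q[:,2]<25)&(q[:,2]>-10)]
    A=np.c_[f[:,:2],np.ones(len(f))]; print(' far leg top z=a x+b y+c',np.linalg.lstsq(A,f[:,2],rcond=None)[0].round(3),'mean',f[:,2].mean().round(1),len(f))
    u=q[q[:,2]>50]; print(' near leg top', np.percentile(u,[5,50,95],axis=0).round(1).tolist() if len(u)>5 else len(u))
    r=P[(mask(c,(0,180,80),(6,255,255))>0)&ok&(P[...,0]>.55)&(P[...,2]>.06)&(P[...,2]<.14)&(P[...,1]<-.1)]
    if len(r): r=RS.inv().apply(r-S0)*1000; print(' red y',np.percentile(r[:,1],[3,50,97]).round(1))
    ims.append(c['image'][120:220,280:420] if n=='top' else c['image'][140:280,330:470])
cv2.imwrite(f'pics/{t}.png',np.hstack([cv2.resize(ims[0],(420,300)),cv2.resize(ims[1],(300,300))])[...,::-1])
E
python3 chk.py c3; python3 -c "
from g import *
row(seat(.004,.072,.0333),RT)"
```

```text
top y [  3.7   5.1  86.1 138.9 140.3] x [ 1.9 67.8]
 far leg top z=a x+b y+c [-2.5000e-02 -1.0000e-03  1.1658e+01] mean 10.7 309
 near leg top [[1.2, 6.7, 55.0], [7.5, 66.7, 64.1], [74.8, 135.8, 144.2]]
 red y [-89.3 -80.  -71.1]
side y [  0.4   1.9  50.7 130.6 136.2] x [ 3.4 58.3]
 far leg top z=a x+b y+c [-1.000e-03  4.000e-03  7.857e+00] mean 8.1 442
 near leg top [[2.5, 1.4, 57.3], [5.3, 43.1, 60.4], [14.0, 109.7, 88.7]]
 red y [-92.2 -83.3 -72.6]
t 14.4 p [ 0.6038 -0.0823  0.0922] rpy deg [1.5498e+02 1.1000e-01 8.8200e+01] F [ 0.2 -0.5 -0.8] open 0.0227 grip 0.0
row [0.007, 0.043, 0.002, 0.0001, 0.0006, 0.0002]
```

View pics/c3.png

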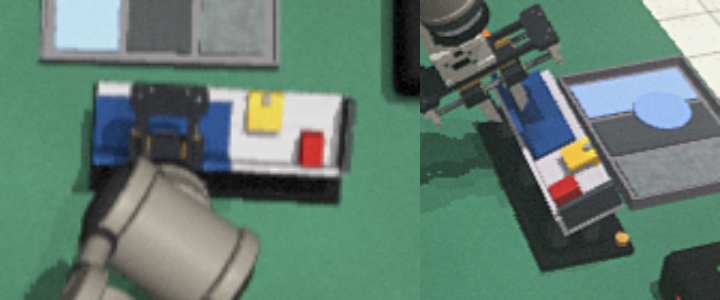

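The bar lies flat in the V (far leg top 8 mm above the face, slope ≈0), clip and red slide ahead of it untouched. Recentre, regrip, then slide.

Emit:
{"method": "move_arm", "body": {"motion": [[0,0.015,0,0,0,0],[0,0.027,0,0,0,0],[0,0.027,0,0,0,0]]}}

```text
time: 14.78
tool_pos: [0.6066, -0.0824, 0.0937]
tool_rot: [2.704, 0.002, 1.54]
contact_force: [-0.4, 0.3, -0.1]
opening: 0.0227
grip_force: 0.0
```

Emit:
{"method": "move_arm", "body": {"motion": [[0,0,0,0,0,0],[0,0,0,0,0,0],[0,0,0,0,0,0],[0,0,0,0,0,0],[0,0,0,0,0,0]], "fingers": -1, "newtons": 25}}

```text
time: 15.4
tool_pos: [0.6064, -0.0824, 0.0935]
tool_rot: [2.704, 0.002, 1.54]
contact_force: [0.8, 0.3, 0.1]
opening: 0.0079
grip_force: 25.0
```

```bash
python3 -c "
from g import *
row(seat(.004,.012,.0333),RT); print(RS.inv().apply(pose()[0]-S0), RS.inv().apply(pose()[2]['contact_force']),pose()[2]['torque'])"
```

```text
t 15.4 p [ 0.6064 -0.0824  0.0935] rpy deg [1.5495e+02 1.2000e-01 8.8210e+01] F [0.8 0.3 0.1] open 0.0079 grip 25.0
row [-0.593, 0.013, 0.004, 0.0003, 0.0006, 0.0002]
[0.00264308 0.07128596 0.03356906] [ 0.79296808  0.30250145 -0.28049422] [-0.01181564  0.17916736 -0.00339884]
```

Emit:
{"method": "move_arm", "body": {"motion": [[-0.05,0,0.002,0,0,0],[-0.1,0,0.003,0,0,0],[-0.15,0,0.003,0,0,0],[-0.2,0,0.003,0,0,0],[-0.25,0,0.003,0,0,0],[-0.25,0,0.003,0,0,0]]}}

```text
time: 16.15
tool_pos: [0.6057, -0.1074, 0.0935]
tool_rot: [2.704, 0.002, 1.54]
contact_force: [-3.1, 1.5, 3.8]
opening: 0.0079
grip_force: 25.0
```

```bash
cat > f.py <<'E'
from g import *
print(RS.inv().apply(pose()[0]-S0).round(4),'seatF', RS.inv().apply(pose()[2]['contact_force']).round(1),pose()[2]['torque'].round(2),pose()[2]['time'],pose()[2]['tool_rot'])
E
python3 f.py
```

```text
[0.0026 0.0462 0.0335] seatF [-1.2  1.4  4.7] [0.19 0.3  0.21] 16.15 [2.70448490e+00 1.88044964e-03 1.53953590e+00]
```

Emit:
{"method": "move_arm", "body": {"motion": [[-0.05,-0.002,0,0,0,0],[-0.1,-0.003,0,0,0,0],[-0.15,-0.003,0,0,0,0],[-0.2,-0.004,0,0,0,0],[-0.25,-0.004,0,0,0,0],[-0.3,-0.004,0,0,0,0],[-0.34,-0.004,0,0,0,0],[-0.34,-0.004,0,0,0,0]]}}

```text
time: 17.15
tool_pos: [0.6047, -0.1415, 0.0935]
tool_rot: [2.704, 0.002, 1.539]
contact_force: [1.4, 3.6, 2.8]
opening: 0.0079
grip_force: 25.0
```

```bash
python3 f.py
```

```text
[0.0027 0.0121 0.0335] seatF [2.4 3.6 2. ] [ 0.37 -0.1   0.27] 17.15 [2.70358434e+00 2.33386032e-03 1.53932957e+00]
```

Emit:
{"method": "move_arm", "body": {"motion": [[-0.03,0,0,0,0,0],[-0.05,0,0,0,0,0],[-0.07,0,0,0,0,0],[-0.09,0,0,0,0,0],[-0.11,0,0,0,0,0],[-0.13,0,0,0,0,0],[-0.15,0,0,0,0,0],[-0.17,0,0,0,0,0],[-0.19,0,0,0,0,0],[-0.21,0,0,0,0,0],[-0.21,0,0,0,0,0]]}}

```text
time: 18.52
tool_pos: [0.6041, -0.161, 0.0936]
tool_rot: [2.704, 0.001, 1.541]
contact_force: [2.4, 8.8, 4.5]
opening: 0.0081
grip_force: 25.0
```

```bash
python3 f.py
```

```text
[ 0.0028 -0.0073  0.0335] seatF [3.8 8.9 3.2] [ 1.31 -0.52  0.65] 18.525 [2.70408954e+00 5.80401717e-04 1.54051300e+00]
```

Emit:
{"method": "move_arm", "body": {"motion": [[-0.02,0,0,0,0,0],[-0.035,0,0,0,0,0],[-0.05,0,0,0,0,0],[-0.06,0,0,0,0,0],[-0.07,0,0,0,0,0],[-0.08,0,0,0,0,0],[-0.09,0,0,0,0,0],[-0.1,0,0,0,0,0],[-0.1,0,0,0,0,0]], "newtons": 35}}

```text
time: 19.65
tool_pos: [0.6038, -0.1708, 0.0936]
tool_rot: [2.704, 0.0, 1.541]
contact_force: [3.4, 9.6, 3.5]
opening: 0.0076
grip_force: 35.0
```

```bash
python3 f.py
```

```text
[ 0.0028 -0.0171  0.0335] seatF [4.3 9.7 1.9] [ 1.39 -0.66  0.67] 19.65 [2.70409405e+00 3.86397002e-04 1.54067178e+00]
```

Emit:
{"method": "move_arm", "body": {"motion": [[-0.01,0,0,0,0,0],[-0.02,0,0,0,0,0],[-0.02,0,0,0,0,0]]}}

```text
time: 20.02
tool_pos: [0.6038, -0.1727, 0.0936]
tool_rot: [2.704, 0.0, 1.541]
contact_force: [3.5, 9.3, 3.9]
opening: 0.0074
grip_force: 35.0
```

Emit:
{"method": "move_arm", "body": {"motion": [[-0.01,0,0,0,0,0],[-0.02,0,0,0,0,0],[-0.02,0,0,0,0,0]]}}

```text
time: 20.4
tool_pos: [0.6037, -0.1739, 0.0936]
tool_rot: [2.704, -0.001, 1.541]
contact_force: [4.2, 13.3, 3.1]
opening: 0.0076
grip_force: 35.0
```

Emit:
{"method": "move_arm", "body": {"motion": [[-0.01,0,0,0,0,0],[-0.01,0,0,0,0,0]]}}

```text
time: 20.65
tool_pos: [0.6037, -0.174, 0.0936]
tool_rot: [2.705, -0.002, 1.542]
contact_force: [5.5, 16.5, 5.0]
opening: 0.0077
grip_force: 35.0
```

Emit:
{"method": "move_arm", "body": {"motion": [[-0.01,0,0,0,0,0],[-0.01,0,0,0,0,0]]}}

```text
time: 20.9
tool_pos: [0.6036, -0.174, 0.0936]
tool_rot: [2.705, -0.003, 1.543]
contact_force: [4.7, 21.2, 7.1]
opening: 0.0078
grip_force: 35.0
```

Force rises against the hard stop at seat y ≈ -20 mm, as specified. Ease off slightly, release and check.

Emit:
{"method": "move_arm", "body": {"motion": [[0.012,0,0,0,0,0],[0.012,0,0,0,0,0]]}}

```text
time: 21.15
tool_pos: [0.6037, -0.174, 0.0937]
tool_rot: [2.705, -0.001, 1.542]
contact_force: [3.9, 14.8, 5.9]
opening: 0.008
grip_force: 35.0
```

Emit:
{"method": "move_arm", "body": {"motion": [[0,0,0,0,0,0],[0,0,0,0,0,0],[0,0,0,0,0,0],[0,0,0,0,0,0]], "fingers": -0.5}}

```text
time: 21.65
tool_pos: [0.6031, -0.1776, 0.0932]
tool_rot: [2.705, 0.002, 1.539]
contact_force: [-0.3, -0.5, -0.1]
opening: 0.0228
grip_force: 0.0
```

```bash
python3 f.py; python3 chk.py c4
```

```text
[ 0.0021 -0.024   0.0334] seatF [-0.3 -0.5  0. ] [ 0.01  0.24 -0.01] 21.65 [2.70452202e+00 2.15924254e-03 1.53882642e+00]
top y [-88.1 -86.6  16.4  47.5  48.6] x [ 1.6 61.6]
 far leg top z=a x+b y+c [-0.036 -0.    11.541] mean 10.2 263
 near leg top [[0.6, -83.8, 53.7], [6.4, 12.1, 62.2], [74.3, 45.7, 143.4]]
 red y [-110.7 -100.5  -90.7]
side y [-89.7 -87.1 -38.1  35.   40.4] x [ 2.6 58.6]
 far leg top z=a x+b y+c [0.000e+00 2.000e-03 8.013e+00] mean 7.9 284
 near leg top [[1.8, -89.5, 55.5], [5.5, -50.7, 59.7], [15.6, 8.8, 70.0]]
 red y [-103.8  -97.4  -91. ]
```

Emit:
{"method": "move_arm", "body": {"motion": [[0,0,-0.1,0,0,0],[0,0,-0.3,0,0,0],[0,0,-0.6,0,0,0],[0,0,-1,0,0,0],[0,0,-1,0,0,0]]}}

```text
time: 22.38
tool_pos: [0.5614, -0.1764, 0.1876]
tool_rot: [2.699, 0.005, 1.539]
contact_force: [-0.2, -0.0, 1.0]
opening: 0.0229
grip_force: 0.0
```

Emit:
{"method": "move_arm", "body": {"motion": [[0.2,-0.3,-0.2,0,0,0],[0.5,-0.6,-0.3,0,0,0],[0.8,-0.9,-0.3,0,0,0],[1,-1,-0.3,0,0,0],[1,-1,-0.3,0,0,0]]}}

```text
time: 23.0
tool_pos: [0.4599, -0.0713, 0.1679]
tool_rot: [2.706, 0.002, 1.541]
contact_force: [0.4, -0.7, 0.2]
opening: 0.0228
grip_force: 0.0
```

```bash
python3 chk.py c5; python3 - <<'E'
from g import *
for n in('top','side'):
    a=np.load(n+'0.npz')['image']; c=cam(n); np.savez(n+'5.npz',**c)
    for k,(d) in enumerate((dict(np.load(n+'0.npz')),c)):
        m=(mask(d,(0,150,60),(8,255,255))>0)
        s=m[150:240,370:410]; v,u=np.nonzero(s); print(n,k,len(u),u.min()+370,u.max()+370,u.mean()+370,v.mean()+150)
o=[np.load(n+'5.npz')['image'] for n in('top','side')]
cv2.imwrite('pics/c6.png',np.hstack([cv2.resize(o[0][135:200,330:410],(400,325)),cv2.resize(o[1][180:270,360:440],(366,325))])[...,::-1])
E
```

```text
top y [-87.4 -84.7 -11.6  45.4  48.1] x [ 1.1 58.6]
 far leg top z=a x+b y+c [3.0000e-03 4.0000e-03 1.0415e+01] mean 10.5 449
 near leg top [[0.6, -80.6, 51.6], [5.4, -17.6, 61.3], [8.7, 43.0, 67.3]]
 red y [-110.7 -100.8  -90.8]
side y [-88.9 -85.8 -14.4  45.7  49. ] x [ 2. 58.]
 far leg top z=a x+b y+c [-8.000e-03  2.000e-03  8.224e+00] mean 7.9 408
 near leg top [[1.3, -87.5, 56.4], [4.6, -30.7, 59.5], [7.9, 37.2, 62.9]]
 red y [-103.8  -97.1  -90.6]
top 0 78 380 387 383.3076923076923 169.21794871794873
top 1 80 386 394 390.0875 169.6875
side 0 110 372 404 396.7090909090909 227.53636363636363
side 1 55 393 405 398.4727272727273 231.0181818181818
```

View pics/c6.png

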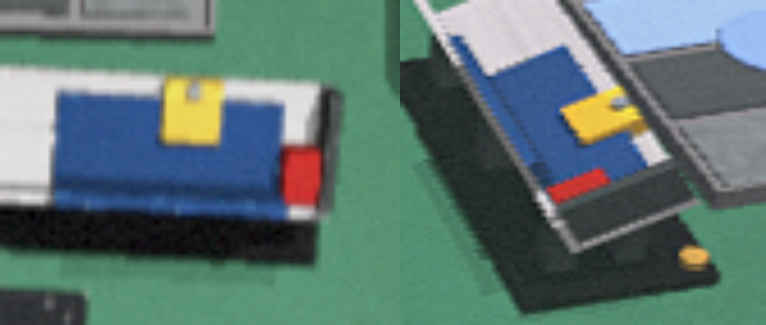

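The picture shows the bar flat in the V under the clip (top crop ~(190,110)). The red slide fills the 22 mm gap between the bar's end (column 283) and the end wall (column 320), so it is home, and the gripper is clear.

```bash
python3 -c "
from cell import robot
print(robot.hand_in())"
```

```text
the job is handed in; nothing more can be done
None
```

I handed the job in at about 23 s: the blue bar lies flat in the V with one leg under the clip, the red slide is pushed against its hard stop, and the gripper is open and clear; the hand-in gave no verdict.

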